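Enrol the wireless force sensors in channel order

ROBOT

A 6-joint arm with a two-finger parallel gripper is mounted at the origin on the work surface. World frame = base frame: x ahead of the robot, y to its left, z up, the work surface at z = 0. Lengths are in m, angles in rad, forces in N, time in s.
With the tool pointing down it reaches from about 0.4 to 0.825 m from the base axis. Payload 7 kg.
Tool frame: the origin (TCP) lies on the mounting face of the last link; the fingertips stand manip.tip_reach ahead of it and the grasp point (between the pads) lies 155 mm ahead of it (manip.tip_reach is the distance from the TCP to the fingertips, in m); z points along the fingers, y is the direction in which the jaws open and shut (so a half turn about z gives the same grasp; the last joint's range is limited). The gripper opens to 85 mm and grips with 20 to 120 N. Pads are 22 mm wide; open, the fingers measure 114 mm over their backs; the gripper's body (76 mm by 85 mm) begins 54 mm behind the grasp point. The pads swing forward as they close: fully open they stand 13 mm farther back than shut.
Start: joints at [1.404, 0.359, 0.012, 0, -1.224, -0.288], TCP at [0.297, 0.606, 0.405] pointing down, gripper open.
Joint ranges: [-3.07, 3.07], [-1.43, 2.12], [-1.02, 1.25], [-3.03, 1.67], [-3.05, -0], [-3.03, 3.03]. Speed limits (rad/s): [2.39, 2.39, 3.01, 3.14, 3.14, 3.14].

INTERFACE

Orientations are given as a unit quaternion [w, x, y, z].
In Python, from workcell import manip gives the robot as it stands. The module is installed in compiled form; this text tells all that it offers.
- The arm moves only by the tool jog_arm, never from a script. Its argument "motion" is a list of rows, each a list of 7 numbers: the turn, a rotation vector about the world's x, y, z in rad, then the shift along the world's x, y, z in mm, then the gripper command: -1 is shut, 1 is fully open, values between are in proportion. In form: [[wx, wy, wz, tx, ty, tz, gripper], ...]. A call has 1 to 8 rows; each row is the pose to reach, as a shift and turn from the pose commanded when the call began; what a row does not reach only later rows make up. A row lasts 1/10 s, in which the tool goes at most 50 mm and 8.59 degrees, less where a joint would pass 70% of its speed; a pose out of reach is approached as far as the arm can. A call with a gripper value outside its range is refused whole. The fingers move at their own pace and stop on an object; "squeeze" is the grip in N (left out, the last holds). Time passes only in rows, so rows that repeat a pose let the fingers close. It gives the time, the measured TCP pose, the force and the opening at its end, in the units of the state.
- manip.read_state(): the state, without advancing time (a new reading comes with each control period).
- manip.capture(name): name is "scene" or "top" or "wrist"; returns the picture (400x640x3 uint8, blue, green, red); there is no depth.
- manip.get_calibration(name): a dict with "K" (3x3 intrinsics, pixels), "position" and "attitude" of the camera in the world. Camera axes: x right, y up, looking along -z (the intrinsics and any distortion apply to the point x, -y, -z); pixel columns grow to the right and rows downward; lengths in m; the calibration is good to about 2 mm. A picture is of the moment at which its call begins: read the wrist's pose just before it. get_calibration takes no time and is no camera call; for the wrist camera it gives the pose at the moment of the call.
- manip.sign_off(): hands the job in, once; it reports no verdict.
The state is a dict: "clock": time; "q": joint angles; "dq": joint speeds; "tau": joint torques, N m; "tcp_pos": TCP position; "tool_rot": TCP orientation; "contact_force": force on the tool from outside, world axes, zero at the start; "moment": the same for the moment, N m; "gripper_width": opening from 0.0 (shut) to 1.0 (fully open).
Only numpy, scipy, OpenCV 4.12 (cv2) and the standard library are available. Lean on these libraries where they do the work, as an engineer would, in place of code of your own. Each camera call takes 0.05 s, during which the arm holds its last target.

TASK

The receiver numbers the wireless force sensors in the order in which they are pressed: lightly press down the cap of the large round sensor first, then that of the square one, then that of the long one, each until it registers and stays down. Leave the small round sensor's cap up, only press and never pick anything up, and do not push the sensors or the things between them out of place.

Things in the scene. Friction and masses are not known exactly. Their poses are not given: they have to be found in the camera images.
- round_sensor: Housing of the large round sensor: upright grey plastic disc housing 84 mm across and 40 mm high, aluminium cap on top 46 mm across; loose on rubber feet, about 0.6 kg. Origin: centre of its underside, z up.
- round_top (a point): Centre of the top face of the large round sensor's cap; 56 mm above the table when the cap is up; it moves down with the cap.
- round_cap (a joint): How far this cap is pressed down, m: 0 is fully up, 0.012 is the bottom stop, and it starts between 0 and 0.0015. The cap slides straight down against about 3.5 N at first and 5.5 N at the bottom, and stays where it is left; it registers from 0.005 m on.
- square_sensor: Housing of the square sensor: grey plastic housing 76 x 76 mm, 40 mm high, square aluminium cap 44 x 44 mm on top; loose on rubber feet, about 0.6 kg. Origin: centre of its underside, z up.
- square_top (a point): Centre of the top face of the square sensor's cap; 56 mm above the table when the cap is up; it moves down with the cap.
- square_cap (a joint): How far this cap is pressed down, m: 0 is fully up, 0.012 is the bottom stop, and it starts between 0 and 0.0015. The cap slides straight down against about 3.5 N at first and 5.5 N at the bottom, and stays where it is left; it registers from 0.005 m on.
- long_sensor: Housing of the long sensor: grey plastic housing 116 mm long (its y axis) x 48 mm wide, 40 mm high, oblong aluminium cap 84 x 32 mm on top; loose on rubber feet, about 0.6 kg. Origin: centre of its underside, z up.
- long_top (a point): Centre of the top face of the long sensor's cap; 56 mm above the table when the cap is up; it moves down with the cap.
- long_cap (a joint): How far this cap is pressed down, m: 0 is fully up, 0.012 is the bottom stop, and it starts between 0 and 0.0015. The cap slides straight down against about 3.5 N at first and 5.5 N at the bottom, and stays where it is left; it registers from 0.005 m on.
- small_sensor: Housing of the small round sensor, to be left alone: grey plastic disc housing 58 mm across, 40 mm high, aluminium cap 30 mm across; loose on rubber feet, about 0.45 kg. Origin: centre of its underside, z up.
- small_top (a point): Centre of the top face of the small round sensor's cap; 56 mm above the table when the cap is up; it moves down with the cap.
- small_cap (a joint): How far this cap is pressed down, m: 0 is fully up, 0.012 is the bottom stop, and it starts between 0 and 0.0015. The cap slides straight down against about 3.5 N at first and 5.5 N at the bottom, and stays where it is left.
- brass_weight: Loose brass weight with a knob on top, 34 mm across, 56 mm high. A bystander, not to be disturbed. Origin: centre of its underside.
- steel_drum: Loose steel cylinder, standing, 50 mm across, 35 mm high. A bystander, not to be disturbed. Origin: centre of its underside.
- steel_ring: Loose steel ring lying flat, 100 mm outside, 80 mm inside, 20 mm high. A bystander, not to be disturbed. Origin: centre of its underside.
- photogate: Loose grey U-shaped photogate, arms up, 90 mm (y) x 30 mm, 69 mm high. A bystander, not to be disturbed. Origin: centre of its underside.
- screwdriver: Loose screwdriver lying flat, 170 mm long along its x axis. A bystander, not to be disturbed. Origin: under the middle of its length.
- glider: Loose aluminium track glider, 120 mm (y) x 50 mm, 36 mm high with a pin up to 65 mm. A bystander, not to be disturbed. Origin: centre of its underside.
There are look-alikes about, which are no part of the job. Leave any purple or turquoise look-alike of the round_sensor alone.

How it is judged:
On the way, in this order (a step that is already met when the one before it is completed fails the run):
1. the large round sensor's cap is pressed down past 5 mm (value of joint round_cap above 0.005 m), for 0.1 s.
2. the square sensor's cap is pressed down past 5 mm (value of joint square_cap above 0.005 m), for 0.1 s.
3. the long sensor's cap is pressed down past 5 mm (value of joint long_cap above 0.005 m), for 0.1 s.
At the end, for the whole second after the job is handed in: The caps of the large round, the square and the long sensor are each down more than 5 mm; the small round sensor's cap is down less than 3 mm; all four sensors stand at rest on the table within 20 mm of where they began, and so do the bystanders (value of joint each of round_cap, square_cap, long_cap above 0.005 m and value of joint small_cap below 0.003 m and distance of each of round_sensor, square_sensor, long_sensor, small_sensor, brass_weight, steel_drum, steel_ring, photogate, screwdriver, glider from where it was at the start of the episode below 0.02 m and height (world z) of each of round_sensor, square_sensor, long_sensor, small_sensor below 0.008 m and linear speed of each of round_sensor, square_sensor, long_sensor, small_sensor below 0.02 m/s); the robot touches nothing.
It fails at once if a cap was pressed (3 mm) before the one due ahead of it had registered ((value of joint square_cap above 0.003 m and value of joint round_cap below 0.005 m) or (value of joint long_cap above 0.003 m and value of joint square_cap below 0.005 m)).
It fails at once if the small round sensor's cap was pressed (3 mm) (value of joint small_cap above 0.003 m).
It fails at once if a sensor was pressed or struck hard (over 25 N) (contact force between any of the fingers, the arm and round_sensor above 25 N or contact force between any of the fingers, the arm and square_sensor above 25 N or contact force between any of the fingers, the arm and long_sensor above 25 N or contact force between any of the fingers, the arm and small_sensor above 25 N).
It fails at once if a sensor was lifted off the table, tipped, or shifted more than 20 mm (height (world z) of any of round_sensor, square_sensor, long_sensor, small_sensor above 0.008 m or angle between any of round_sensor, square_sensor, long_sensor, small_sensor's own z axis and vertical above 0.2 rad or distance of any of round_sensor, square_sensor, long_sensor, small_sensor from where it was at the start of the episode above 0.02 m).
It fails at once if a bystander was lifted, or moved more than 20 mm (distance of any of brass_weight, steel_drum, steel_ring, photogate, screwdriver, glider from where it was at the start of the episode above 0.02 m).
It also fails if it takes over 45 s, if anything falls off the work surface, if the arm or the gripper's body presses on something with over 40 N, if the wrist force passes 120 N, or if a joint passes its speed limit or range.

## Working session

There is one attempt and no reset: what is moved stays moved. The work goes in short steps, Python scripts to look and compute and a tool call to move; the robot and the scene stay as the last step left them, time stands still between calls to the robot, and variables do not carry over. Pictures are saved under pics/ and viewed, and the job is handed in when it is done.

Besides the shell and the picture viewer there is one more tool, called after "Request:" as name([rows], argument=value, ...), one row to a line, values as JSON. jog_arm: Moves the arm, as the interface text tells. Its arguments: {"type":"object","properties":{"motion":{"type":"array","items":{"type":"array","items":{"type":"number"}}},"squeeze":{"type":"number"}},"required":["motion"]}

```bash
mkdir -p pics
python3 - <<'E'
from workcell import manip
import cv2
for n in ["scene","top"]:
    im=manip.capture(n); cv2.imwrite(f"pics/{n}0.png",im)
    print(n,manip.get_calibration(n))
print(manip.tip_reach,manip.read_state())
E
```

```text
scene {'K': array([[393.06831219,   0.        , 316.18799512],
       [  0.        , 393.06831219, 193.28550294],
       [  0.        ,   0.        ,   1.        ]]), 'position': array([ 1.22861921, -0.11764858,  0.63232532]), 'attitude': array([0.70412302, 0.31902415, 0.26103804, 0.5781812 ])}
top {'K': array([[373.58907635,   0.        , 317.34868552],
       [  0.        , 373.58907635, 198.31066331],
       [  0.        ,   0.        ,   1.        ]]), 'position': array([ 0.53362143, -0.0081593 ,  1.01988848]), 'attitude': array([ 0.70867819,  0.02304294, -0.02983736, -0.70452393])}
0.1734 {'clock': 0.1, 'q': array([ 1.40412453e+00,  3.59360116e-01,  1.11647908e-02, -2.78162639e-04,
       -1.22411998e+00, -2.88118321e-01]), 'dq': array([-0.00081826, -0.00312726,  0.00057264,  0.00138962, -0.0014509 ,
        0.0006017 ]), 'tau': array([-1.00457786e-03, -5.84762657e+01,  2.94107741e+01,  6.95458934e+00,
       -3.18044811e-03,  8.16521634e-06]), 'tcp_pos': array([0.29643281, 0.60624798, 0.40383987]), 'tool_rot': array([ 7.66023703e-04,  9.74245993e-01, -2.25486476e-01, -8.44398039e-05]), 'contact_force': array([-0.30138468,  0.35675128, -0.79250576]), 'moment': array([-0.01314214, -0.01431627,  0.01233972]), 'gripper_width': 0.9991605482876196}
```

View pics/scene0.png

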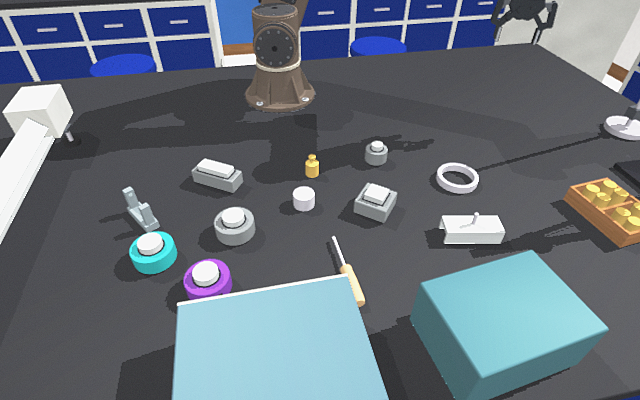

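View pics/top0.png

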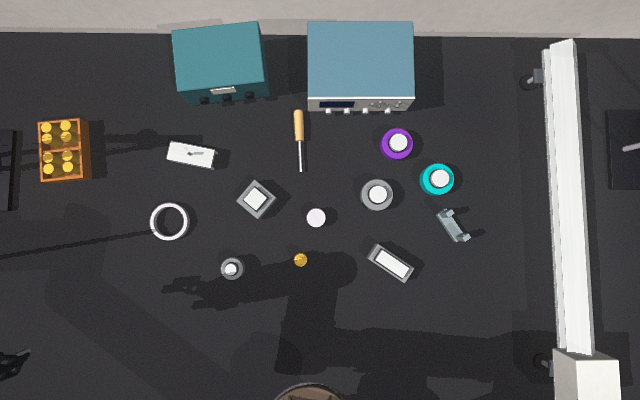

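The top view shows the large round sensor at (377,195), the square at (255,200), the long at (391,263) and the small at (232,268). The drum is at (316,218) and the brass weight at (300,260). The purple and turquoise look-alikes are at (397,143) and (438,179). Next I'll measure the caps in both views.

```bash
cat > h.py <<'E'
import numpy as np,cv2
from workcell import manip
from scipy.spatial.transform import Rotation as R
def ray(c,uv):
    q=c["attitude"]; Rm=R.from_quat([q[1],q[2],q[3],q[0]]).as_matrix()
    d=np.linalg.inv(c["K"])@[uv[0],uv[1],1.]
    return np.array(c["position"]),Rm@[d[0],-d[1],-d[2]]
def onz(c,uv,z):
    p,d=ray(c,uv); return p+d*(z-p[2])/d[2]
def blob(im,uv,thr,r=30):
    g=im.min(axis=2); m=(g>thr).astype(np.uint8)
    n,l,s,ce=cv2.connectedComponentsWithStats(m,connectivity=4)
    k=l[uv[1],uv[0]]
    if k==0: return None
    cs,_=cv2.findContours((l==k).astype(np.uint8),cv2.RETR_EXTERNAL,cv2.CHAIN_APPROX_NONE)
    return ce[k],s[k],max(cs,key=len)
E
python3 - <<'E'
from h import *
T={"top":dict(round=(377,195),square=(255,200),long=(391,263),small=(231,268)),
"scene":dict(round=(233,214),square=(377,191),long=(216,168),small=(377,145))}
for n in T:
    im=cv2.imread(f"pics/{n}0.png"); c=manip.get_calibration(n)
    for k,uv in T[n].items():
        for thr in (190,215):
            b=blob(im,uv,thr)
            if b is None: print(n,k,thr,im[uv[1],uv[0]]);continue
            ce,s,ct=b
            w=np.array([onz(c,p[0],.055)[:2] for p in ct],np.float32)
            print(n,k,thr,ce.round(1),s,onz(c,ce,.055).round(4),[np.round(v,3) for v in cv2.minAreaRect(w)])
c=manip.get_calibration("top")
for k,uv,z in [("drum",(316,218),.035),("brass",(300,260),.05),("gl",(195,154),.06),("ring",(169,221),.02),("pg",(454,225),.06),("sd1",(302,172),.01),("sd2",(298,111),.02),("turq",(440,179),.056),("purp",(398,143),.056)]: print(k,onz(c,uv,z).round(3))
E
```

```text
top round 190 [377.7 193.9] [370 186  17  17 228] [ 0.6183 -0.1739  0.055 ] [array([ 0.618, -0.175]), array([0.042, 0.042]), np.float64(89.712)]
top round 215 [377.7 194. ] [370 186  17  17 224] [ 0.6182 -0.1739  0.055 ] [array([ 0.618, -0.175]), array([0.042, 0.042]), np.float64(89.712)]
top square 190 [254.7 198.5] [244 188  22  22 269] [0.6045 0.1448 0.055 ] [array([0.605, 0.145]), array([0.042, 0.042]), np.float64(50.194)]
top square 215 [254.7 198.4] [244 188  22  22 258] [0.6046 0.1447 0.055 ] [array([0.605, 0.145]), array([0.041, 0.042]), np.float64(50.656)]
top long 190 [391.9 263.7] [376 250  33  28 388] [ 0.4391 -0.2092  0.055 ] [array([ 0.439, -0.209]), array([0.082, 0.03 ]), np.float64(56.078)]
top long 215 [391.9 263.7] [376 251  33  27 383] [ 0.4392 -0.2092  0.055 ] [array([ 0.439, -0.209]), array([0.082, 0.03 ]), np.float64(56.678)]
top small 190 [230.  268.2] [225 264  11   9  78] [0.4259 0.2045 0.055 ] [array([0.427, 0.204]), array([0.02 , 0.025]), np.float64(1.257)]
top small 215 [229.9 268.3] [225 264  11   9  77] [0.4258 0.2046 0.055 ] [array([0.427, 0.204]), arra
[... 725 characters left out ...]
y([0.094, 0.042]), np.float64(54.137)]
scene long 215 [216.1 166.4] [197 159  37  18 310] [ 0.4414 -0.2063  0.055 ] [array([ 0.442, -0.206]), array([0.094, 0.036]), np.float64(52.808)]
scene small 190 [378.9 147.1] [371 141  17  14 126] [0.4396 0.2043 0.055 ] [array([0.441, 0.204]), array([0.041, 0.06 ]), np.float64(72.767)]
scene small 215 [377.2 144. ] [372 141  11   7  60] [0.4249 0.2045 0.055 ] [array([0.425, 0.204]), array([0.026, 0.029]), np.float64(72.659)]
drum [ 0.555 -0.014  0.035]
brass [0.447 0.026 0.05 ]
gl [0.719 0.301 0.06 ]
ring [0.546 0.377 0.02 ]
pg [ 0.539 -0.369  0.06 ]
sd1 [0.681 0.025 0.01 ]
sd2 [0.847 0.037 0.02 ]
turq [ 0.658 -0.337  0.056]
purp [ 0.753 -0.228  0.056]
```

Run:
```python
import cv2
a=cv2.imread("pics/top0.png")[130:290,210:450];cv2.imwrite("pics/topz.png",cv2.resize(a,None,fx=3.3,fy=3.3,interpolation=cv2.INTER_CUBIC))
```

```text
(no output)
```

View pics/topz.png

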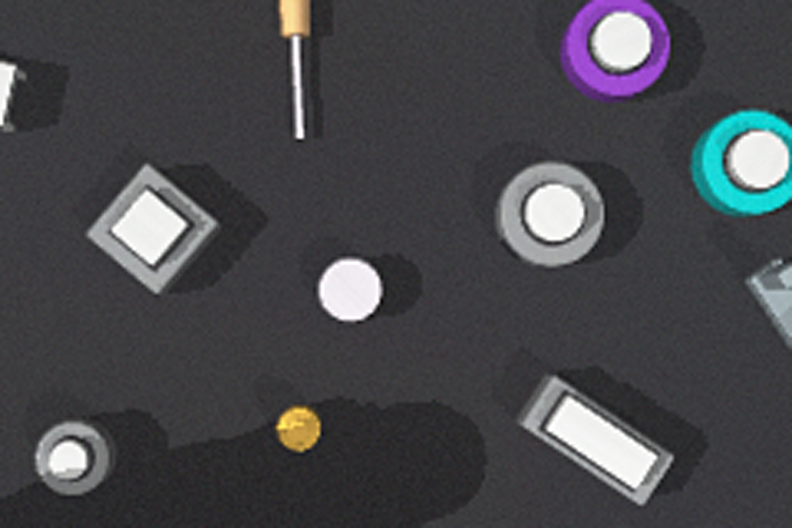

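Both views agree to within about 3 mm: round (0.618,-0.174), square (0.605,0.145) and long (0.440,-0.208). I'll close the gripper and move high over the round sensor.

Request:
jog_arm([
  [0, 0, 0, 17, -41, 0, -1],
  [0, 0, 0, 34, -82, 0, -1],
  [0, 0, 0, 51, -123, 0, -1],
  [0, 0, 0, 68, -164, 0, -1],
  [0, 0, 0, 85, -206, 0, -1],
  [0, 0, 0, 102, -247, 0, -1],
  [0, 0, 0, 119, -288, 0, -1],
  [0, 0, 0, 136, -330, 0, -1],
], squeeze=30)

```text
clock: 0.9
tcp_pos: [0.4327, 0.2746, 0.4046]
tool_rot: [0.0, 0.974, -0.225, -0.0]
contact_force: [0.5, -0.0, 0.7]
gripper_width: 0.0
```

Request:
jog_arm([
  [0, 0, 0, 17, -41, 0, -1],
  [0, 0, 0, 34, -82, 0, -1],
  [0, 0, 0, 51, -123, 0, -1],
  [0, 0, 0, 68, -164, 0, -1],
  [0, 0, 0, 85, -206, 0, -1],
  [0, 0, 0, 102, -247, 0, -1],
  [0, 0, 0, 119, -288, 0, -1],
  [0, 0, 0, 136, -330, 0, -1],
])

```text
clock: 1.7
tcp_pos: [0.5688, -0.0554, 0.4045]
tool_rot: [-0.0, 0.974, -0.225, -0.0]
contact_force: [0.2, 1.2, 1.1]
gripper_width: -0.003
```

Request:
jog_arm([
  [0, 0, 0, 16, -40, 0, -1],
  [0, 0, 0, 33, -80, 0, -1],
  [0, 0, 0, 49, -118, 0, -1],
  [0, 0, 0, 49, -118, -45, -1],
  [0, 0, 0, 49, -118, -90, -1],
  [0, 0, 0, 49, -118, -130, -1],
  [0, 0, 0, 49, -118, -144, -1],
  [0, 0, 0, 49, -118, -144, -1],
])

```text
clock: 2.5
tcp_pos: [0.617, -0.1716, 0.2586]
tool_rot: [0.001, 0.974, -0.225, -0.002]
contact_force: [1.1, -0.3, 1.0]
gripper_width: 0.0
```

Run:
```python
from h import *
for n in ["wrist","scene"]:
    cv2.imwrite(f"pics/{n}1.png",manip.capture(n))
s=manip.read_state();print(s["tcp_pos"],s["contact_force"])
```

```text
[ 0.61842348 -0.17160712  0.2623165 ] [-0.30631407 -1.00241472  1.68424332]
```

View pics/wrist1.png

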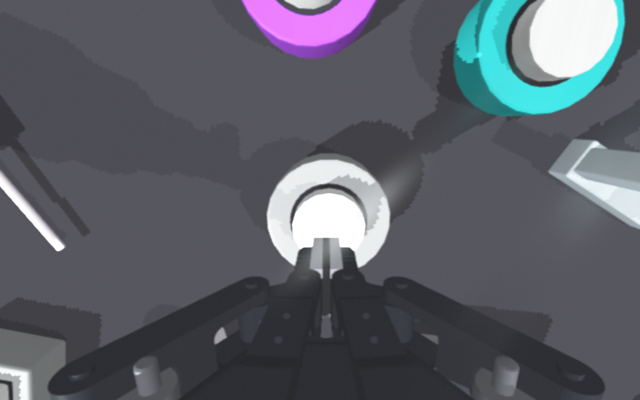

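View pics/scene1.png

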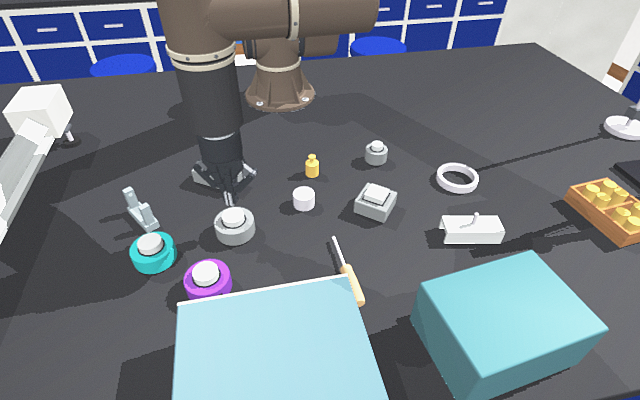

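The wrist and scene views show the fingertips straight above the large round cap (tip at scene pixel (230,203), cap at (233,215)). I'll descend slowly.

Request:
jog_arm([
  [0, 0, 0, 0, -1, -12, -1],
  [0, 0, 0, 0, -1, -22, -1],
  [0, 0, 0, 0, -1, -27, -1],
  [0, 0, 0, 0, -1, -30, -1],
  [0, 0, 0, 0, -1, -32, -1],
  [0, 0, 0, 0, -1, -34, -1],
  [0, 0, 0, 0, -1, -35, -1],
  [0, 0, 0, 0, -1, -35, -1],
])

```text
clock: 3.4
tcp_pos: [0.6175, -0.1726, 0.2259]
tool_rot: [-0.0, 0.974, -0.225, 0.0]
contact_force: [-2.3, 0.1, 0.6]
gripper_width: -0.005
```

Run:
```python
from h import *
for n in ["scene"]:
    im=manip.capture(n)[150:270,150:310];cv2.imwrite(f"pics/{n}2.png",cv2.resize(im,None,fx=4,fy=4,interpolation=cv2.INTER_CUBIC))
s=manip.read_state();print(s["tcp_pos"],s["contact_force"])
```

```text
[ 0.6175657  -0.17263426  0.22594225] [-0.69558181  0.5536963   2.33934809]
```

View pics/scene2.png

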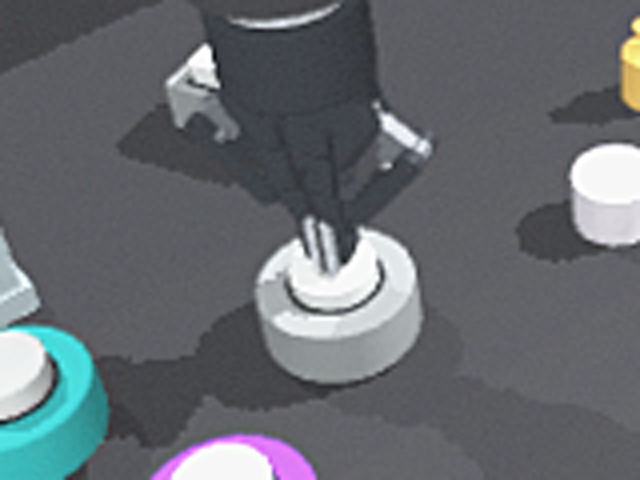

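Request:
jog_arm([
  [0, 0, 0, 0, 0, -1, -1],
  [0, 0, 0, 0, 0, -2, -1],
  [0, 0, 0, 0, 0, -3, -1],
  [0, 0, 0, 0, 0, -4, -1],
  [0, 0, 0, 0, 0, -5, -1],
  [0, 0, 0, 0, 0, -5, -1],
  [0, 0, 0, 0, 0, -5, -1],
])

```text
clock: 4.15
tcp_pos: [0.6176, -0.1726, 0.2206]
tool_rot: [-0.0, 0.974, -0.225, 0.0]
contact_force: [-1.5, -0.0, 2.3]
gripper_width: 0.002
```

Run:
```python
from h import *
for n in ["scene"]:
    im=manip.capture(n)[150:270,150:310];cv2.imwrite(f"pics/{n}3.png",cv2.resize(im,None,fx=4,fy=4,interpolation=cv2.INTER_CUBIC))
s=manip.read_state();print(s["tcp_pos"],s["contact_force"])
```

```text
[ 0.61758566 -0.17265914  0.22057068] [-0.51261085 -0.12266834  1.84047343]
```

View pics/scene3.png

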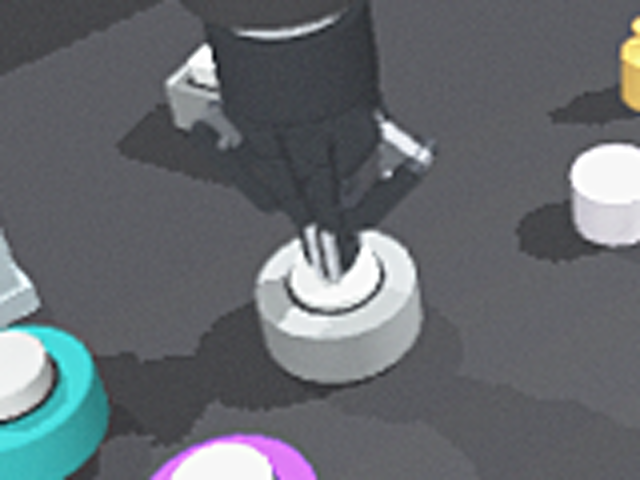

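The tip sits at about z = 0.047, which would put the cap roughly 8 to 9 mm down. I'll back off and check.

Request:
jog_arm([
  [0, 0, 0, 0, 0, 10, -1],
  [0, 0, 0, 0, 0, 40, -1],
  [0, 0, 0, 0, 0, 80, -1],
  [0, 0, 0, -2, 50, 90, -1],
  [0, 0, 0, -3, 100, 90, -1],
])

```text
clock: 4.7
tcp_pos: [0.615, -0.0738, 0.3139]
tool_rot: [-0.001, 0.974, -0.227, 0.002]
contact_force: [0.3, 0.2, -0.9]
gripper_width: -0.003
```

Run:
```python
from h import *
im=manip.capture("scene");cv2.imwrite("pics/scene4f.png",im)
a=cv2.imread("pics/scene0.png")
f=lambda i:cv2.resize(i[190:255,190:280],None,fx=4.4,fy=4.4,interpolation=cv2.INTER_CUBIC)
cv2.imwrite("pics/scene4.png",cv2.hconcat([f(a),f(im)]))
s=manip.read_state();print(s["tcp_pos"],s["contact_force"])
c=manip.get_calibration("scene")
for i in (a,im):
    ce,st,ct=blob(i,(233,214),215);print(ce,st)
```

```text
[ 0.61475742 -0.0672086   0.31286649] [-2.55880246  2.99484034 -1.02861302]
[233.03289474 214.92434211] [221 207  23  18 304]
[235.0110935  218.84152139] [215 207  39  27 631]
```

View pics/scene4.png

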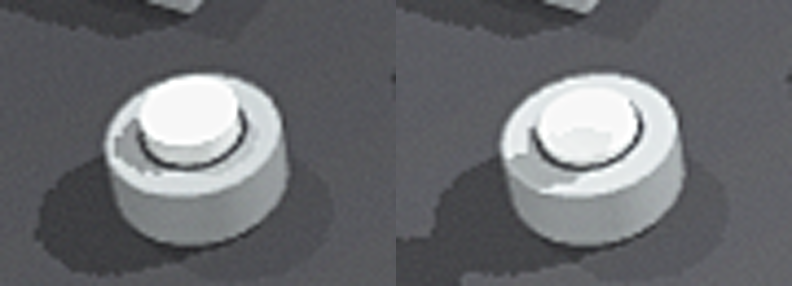

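The round cap is clearly down: its top edge dropped about 3 px, or roughly 9 mm, and the housing hasn't moved. Next is the square sensor.

Request:
jog_arm([
  [0, 0, 0, -2, 45, 0, -1],
  [0, 0, 0, -4, 90, 0, -1],
  [0, 0, 0, -6, 135, 0, -1],
  [0, 0, 0, -8, 180, 0, -1],
  [0, 0, 0, -10, 217, 0, -1],
  [0, 0, 0, -10, 217, -25, -1],
  [0, 0, 0, -10, 217, -50, -1],
  [0, 0, 0, -10, 217, -50, -1],
])

```text
clock: 5.55
tcp_pos: [0.6032, 0.1433, 0.2577]
tool_rot: [0.002, 0.974, -0.225, -0.002]
contact_force: [0.7, -0.6, 0.1]
gripper_width: -0.001
```

Run:
```python
from h import *
for n in ["wrist","scene"]:
    cv2.imwrite(f"pics/{n}5.png",manip.capture(n))
s=manip.read_state();print(s["tcp_pos"],s["contact_force"])
```

```text
[0.60474789 0.14327196 0.26109738] [1.1292304  0.49444217 0.44570498]
```

View pics/wrist5.png

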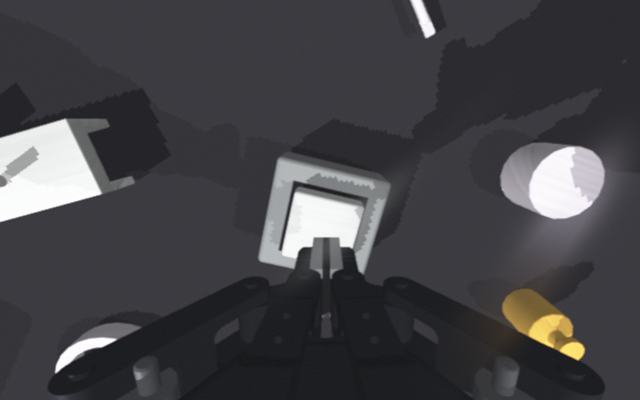

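The wrist view shows the closed tips over the square cap, around (322,240), so I'll press.

Request:
jog_arm([
  [0, 0, 0, 0, 1, -12, -1],
  [0, 0, 0, 0, 1, -22, -1],
  [0, 0, 0, 0, 1, -27, -1],
  [0, 0, 0, 0, 1, -30, -1],
  [0, 0, 0, 0, 1, -32, -1],
  [0, 0, 0, 0, 1, -34, -1],
  [0, 0, 0, 0, 1, -35, -1],
  [0, 0, 0, 0, 1, -36, -1],
])

```text
clock: 6.45
tcp_pos: [0.6046, 0.1443, 0.2251]
tool_rot: [-0.0, 0.974, -0.225, 0.0]
contact_force: [-1.6, -0.2, 3.9]
gripper_width: 0.0
```

Request:
jog_arm([
  [0, 0, 0, 0, 0, -1, -1],
  [0, 0, 0, 0, 0, -2, -1],
  [0, 0, 0, 0, 0, -3, -1],
  [0, 0, 0, 0, 0, -4, -1],
  [0, 0, 0, 0, 0, -4, -1],
  [0, 0, 0, 0, 0, -4, -1],
])

```text
clock: 7.05
tcp_pos: [0.6046, 0.1443, 0.2206]
tool_rot: [0.0, 0.974, -0.225, 0.0]
contact_force: [-0.1, -1.5, 3.2]
gripper_width: -0.002
```

Request:
jog_arm([
  [0, 0, 0, 0, 0, 10, -1],
  [0, 0, 0, 0, 0, 40, -1],
  [0, 0, 0, 0, 0, 80, -1],
  [0, 0, 0, -10, -50, 90, -1],
  [0, 0, 0, -25, -90, 90, -1],
])

```text
clock: 7.55
tcp_pos: [0.5803, 0.0544, 0.3134]
tool_rot: [-0.001, 0.975, -0.224, 0.002]
contact_force: [0.5, -0.7, -0.4]
gripper_width: 0.001
```

Run:
```python
from h import *
im=manip.capture("scene");cv2.imwrite("pics/scene6f.png",im)
a=cv2.imread("pics/scene0.png")
f=lambda i:cv2.resize(i[170:235,335:425],None,fx=4.4,fy=4.4,interpolation=cv2.INTER_CUBIC)
cv2.imwrite("pics/scene6.png",cv2.hconcat([f(a),f(im)]))
s=manip.read_state();print(s["tcp_pos"],s["contact_force"])
```

```text
[0.57662956 0.04917758 0.31218288] [-5.67940386 -3.95898164 -2.96836814]
```

View pics/scene6.png

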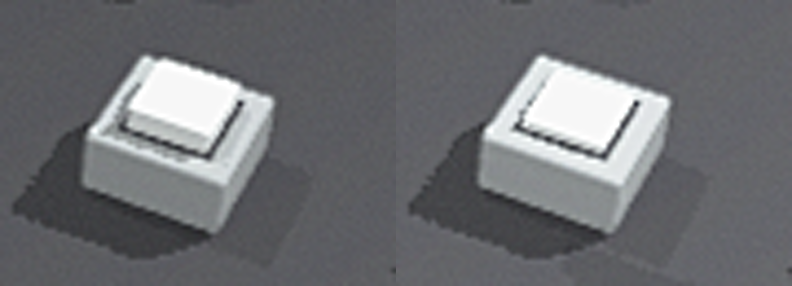

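View pics/scene6f.png

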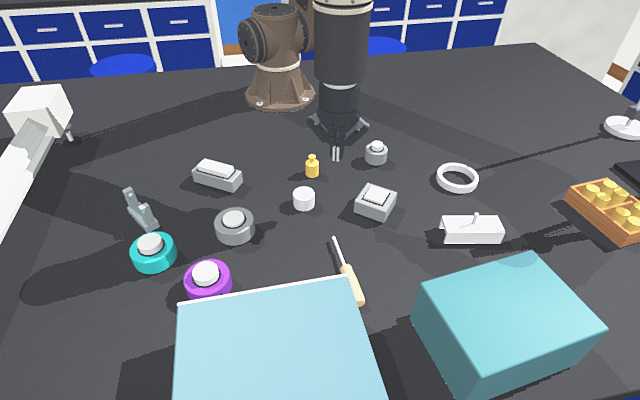

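The square cap is nearly flush and its housing is still in place. Now the long sensor.

Request:
jog_arm([
  [0, 0, 0, -20, -37, 0, -1],
  [0, 0, 0, -40, -75, 0, -1],
  [0, 0, 0, -60, -112, 0, -1],
  [0, 0, 0, -80, -150, 0, -1],
  [0, 0, 0, -100, -187, 0, -1],
  [0, 0, 0, -120, -225, 0, -1],
  [0, 0, 0, -140, -262, 0, -1],
  [0, 0, 0, -140, -262, -25, -1],
])

```text
clock: 8.4
tcp_pos: [0.4385, -0.2106, 0.2884]
tool_rot: [-0.0, 0.974, -0.227, 0.003]
contact_force: [0.1, 0.3, -1.0]
gripper_width: -0.0
```

Request:
jog_arm([
  [0, 0, 0, 0, 0, -25, -1],
  [0, 0, 0, 0, 0, -25, -1],
  [0, 0, 0, 0, 0, -25, -1],
])

```text
clock: 8.7
tcp_pos: [0.4398, -0.2076, 0.2612]
tool_rot: [0.0, 0.974, -0.225, -0.0]
contact_force: [0.7, 0.1, 1.1]
gripper_width: -0.001
```

Run:
```python
from h import *
for n in ["wrist"]:
    cv2.imwrite(f"pics/{n}7.png",manip.capture(n))
s=manip.read_state();print(s["tcp_pos"],s["contact_force"])
```

```text
[ 0.44020937 -0.2075227   0.26172915] [0.11454511 0.12428739 0.95215114]
```

View pics/wrist7.png

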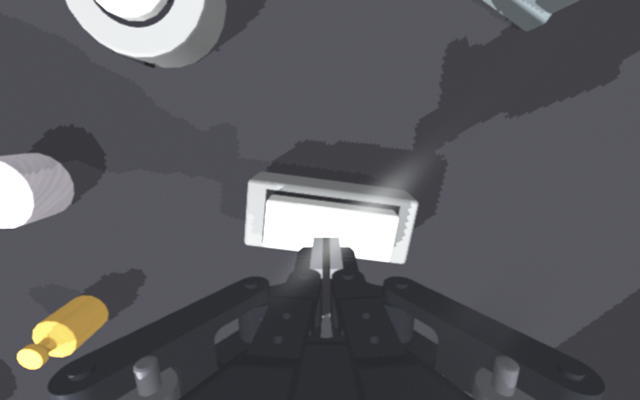

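The tips at (325,245) are centred on the long cap, so I'll press.

Request:
jog_arm([
  [0, 0, 0, 0, -1, -12, -1],
  [0, 0, 0, 0, -1, -22, -1],
  [0, 0, 0, 0, -1, -27, -1],
  [0, 0, 0, 0, -1, -30, -1],
  [0, 0, 0, 0, -1, -32, -1],
  [0, 0, 0, 0, -1, -34, -1],
  [0, 0, 0, 0, -1, -35, -1],
  [0, 0, 0, 0, -1, -36, -1],
])

```text
clock: 9.55
tcp_pos: [0.4397, -0.2086, 0.225]
tool_rot: [-0.0, 0.974, -0.225, 0.0]
contact_force: [-0.7, 0.9, 4.2]
gripper_width: -0.0
```

Request:
jog_arm([
  [0, 0, 0, 0, 0, -1, -1],
  [0, 0, 0, 0, 0, -2, -1],
  [0, 0, 0, 0, 0, -3, -1],
  [0, 0, 0, 0, 0, -4, -1],
  [0, 0, 0, 0, 0, -4, -1],
  [0, 0, 0, 0, 0, -4, -1],
])

```text
clock: 10.15
tcp_pos: [0.4397, -0.2087, 0.2206]
tool_rot: [-0.0, 0.974, -0.225, 0.0]
contact_force: [0.7, 0.0, 1.6]
gripper_width: -0.004
```

Request:
jog_arm([
  [0, 0, 0, 0, 0, 10, -1],
  [0, 0, 0, 0, 0, 40, -1],
  [0, 0, 0, 0, 0, 80, -1],
  [0, 0, 0, 0, 0, 120, -1],
  [0, 0, 0, 20, 45, 140, -1],
  [0, 0, 0, 40, 85, 140, -1],
  [0, 0, 0, 40, 110, 140, -1],
  [0, 0, 0, 40, 110, 140, -1],
])

```text
clock: 10.95
tcp_pos: [0.4796, -0.0966, 0.3615]
tool_rot: [-0.0, 0.975, -0.224, 0.0]
contact_force: [-0.8, -0.2, 0.2]
gripper_width: 0.0
```

Run:
```python
from h import *
im=manip.capture("scene");cv2.imwrite("pics/scene8f.png",im)
a=cv2.imread("pics/scene0.png")
f=lambda i:cv2.resize(i[145:210,175:265],None,fx=4.4,fy=4.4,interpolation=cv2.INTER_CUBIC)
cv2.imwrite("pics/scene8.png",cv2.hconcat([f(a),f(im)]))
s=manip.read_state();print(s["clock"],s["tcp_pos"],s["contact_force"])
```

```text
11.0 [ 0.47939174 -0.09759267  0.36123773] [ 0.40339174 -0.47637586 -0.53633384]
```

View pics/scene8.png

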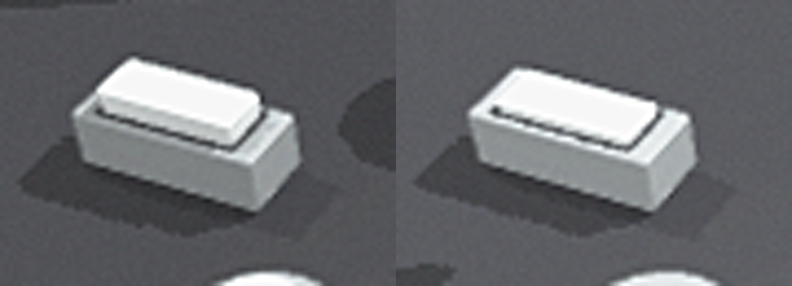

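View pics/scene8f.png

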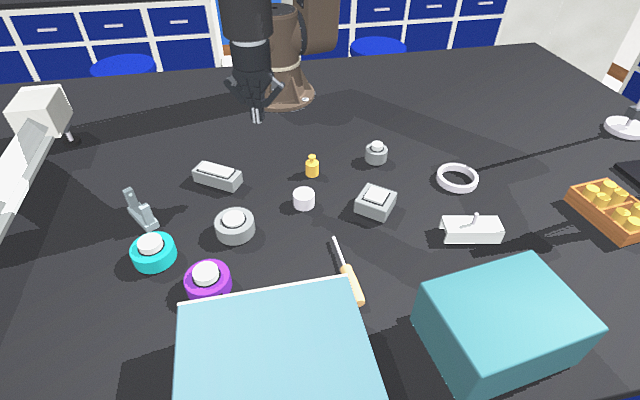

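All three caps are down, the small cap at (377,146) is still up, and everything stands where it began. The arm is clear, so I'll hand the job in.

```bash
python3 -c "
from workcell import manip
print(manip.sign_off())"
```

```text
the job is handed in; nothing more can be done
None
```

I pressed the large round, square and long caps in that order with the closed fingertips, lifted the arm clear and handed the job in at about 11 s of the 45 s allowed.

**Cap depth:** The tips stopped about 8.5 mm below the height of a fully raised cap each time. The scene images after each press showed that cap lowered. I measured only the round cap's drop in pixels, at about 9 mm.

**Forces:** Wrist readings during the presses stayed below about 5 N. They were noisy and somewhat below the stated cap resistance, so I relied on tip height and the images rather than force.

**Surroundings:** In the last picture the small round cap was still up, and the sensors, bystanders and look-alikes were where they began. The arm was well clear of everything. I compared positions by eye, not by measurement.

No check failed; the hand-in gives no verdict.

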